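# Back off the ratchet stencilling turntable

## Task

The stencilling turntable has been turned on too far and its ratchet will not let it back: lift the pawl by its yellow cross bar and lay it right over to its parked side, then turn the wheel backward (clockwise seen from above) by the black knob until the red tooth has come back to just short of the pawl. Lower the pawl gently onto the teeth again, back the wheel up until the steep face of the red tooth rests firmly against the pawl tip, without forcing it, and let go. Leave the jars, brush, glass and plywood blank where they are.

Things in the scene. Friction and masses are not known exactly. Their poses are not given: they have to be found in the camera images.
- stand: blue base of the turntable, fixed to the table. Origin: on the table under the wheel's vertical axis. In its frame the pawl lies in the plane y = +82 mm: tip at x = 0 when down, hinge at x = +90, z = 85 mm. Base plate spans x -105 to +145, y -102 to +108 mm, 12 mm thick; the hinge's fork and post span x +81 to +124, y +64 to +100, up to z = 92 mm.
- wheel (a joint): angle of the wheel (rad) about its vertical axis, growing anticlockwise seen from above = forward, as the ratchet allows; backward = clockwise = falling. 0 = the red tooth's steep face just touches the lowered pawl tip; starts at 0.9 to 2.25. It stays where left: bearing friction 0.12 N m, so 2.5 N at the knob.
- pawl (a joint): angle of the pawl about its level hinge (rad): 0 = tip down in the root of a tooth, up to 0.11 when it rides on a tooth; grows as it is lifted; 2.1 = laid over against its stop on the far side, where it parks by its own weight. Let go short of about 1.65 it falls back. Lifting it may nudge the wheel forward by up to 0.04 rad.
- pawl_bar (a point): middle of the graspable part of the pawl's yellow cross bar, 10 mm diameter, level along the stand's y, free from stand y +90 to +153 mm; this point at y = +125, 60 mm from the hinge line: at pawl angle a it is at stand x = 90 - 60 cos a, z = 85 + 60 sin a (mm). Only the table is beneath it. The bar may turn in the fingers. Its axes turn with the pawl.
- pawl_hinge (a point): point on the pawl's hinge line abreast of pawl_bar: stand frame (90, 125, 85) mm; the hinge line runs along the stand's y.
- knob (a point): upright round black knob on the wheel, 18 mm diameter, 46 mm tall, z 56 to 102 mm; this point on its axis at z = 86 mm, 48 mm from the wheel's axis. Seen in the stand's frame, it lies at the azimuth wheel + 150 degrees (2.618 rad) from the stand's +x, anticlockwise.
- red_tooth (a point): top edge of the steep face of the red tooth (middle of its width, radius 82 mm, z = 60 mm); the other teeth are plain steel. The steep face looks clockwise.
- ratchet_wheel: the wheel: 194 mm aluminium disc, z 38 to 50 mm, with a ring of 12 saw teeth (one red, 0.524 rad apart) on its upper face: radius 69 to 95 mm, z 51 to 60 mm; inside it is plywood, top at z = 56 mm. Origin on the wheel's axis, z = 38 mm.
- ratchet_pawl: the dark steel pawl: arm 14 mm wide, 10 mm thick; origin on its hinge. Its tip, 8 mm thick, 18 mm wide, rounded below with 4 mm radius, has the rounding's centre 90 mm from the hinge along the arm and 30 mm below it. Tip and teeth bear on each other: more than 25 N between them damages them (forcing the wheel); so does letting the pawl fall from high up.
- jar_yellow_mid (a point): small pigment jar, yellow, white lid, 47 mm across, 48 mm tall; bystander; point half-way up its middle
- jar_blue_mid (a point): the same, blue; bystander; point half-way up its middle
- jar_brown_mid (a point): the same, dark brown; bystander; point half-way up its middle
- jar_orange_mid (a point): the same, orange; bystander; point half-way up its middle
- brush_mid (a point): stencil brush lying beside the turntable, 190 mm long, 24 mm thick at the ferrule; bystander; point half-way up its middle
- water_glass_mid (a point): clear drinking glass, 68 mm across, 100 mm tall; bystander; point half-way up its middle
- lid_blank_mid (a point): loose square plywood blank, 120 x 120 x 18 mm; bystander; point half-way up its middle

How it is judged:
By the outcome, as a careful person would: the job done as asked, in the order asked, and still so for the second after the job is handed in, with the robot touching nothing.
It also fails if it takes over 72 s, if anything falls off the work surface, if the arm or the gripper's body presses on something with over 40 N, if the wrist force passes 120 N, or if a joint passes its speed limit or range.

## Robot

A 7-joint arm with a two-finger parallel gripper is mounted at the origin on the work surface. World frame = base frame: x ahead of the robot, y to its left, z up, the work surface at z = 0. Lengths are in mm, angles in rad, forces in N, time in s.
With the tool pointing down it reaches from about 350 to 900 mm from the base axis. Payload 7.2 kg.
Tool frame: the origin (TCP) lies on the centre line of the jaws, within the pads' length; the fingertips stand 11 mm ahead of it and the grasp point (between the pads) lies 8 mm behind it; z points along the fingers, y is the line along which they close (so a half turn about z gives the same grasp; the last joint's range is limited). The gripper opens to 85 mm and grips with 20 to 120 N. Pads are 22 mm wide; open, the fingers measure 114 mm over their backs; the gripper's body (76 mm by 85 mm) begins 54 mm behind the grasp point. The pads swing forward as they close: fully open they stand 13 mm farther back than shut.
Start: joints at [-1.258, 0.411, -0.013, 1.596, 0.006, 1.134, -0.082], TCP at [232.299, 580.229, 242.297] pointing down, gripper open.
Joint ranges: [-2.95, 2.95], [-0.29, 1.99], [-1.47, 1.44], [0.14, 2.54], [-1.03, 4.17], [0.13, 1.85], [-2.86, 2.86]. Speed limits (rad/s): [2.39, 2.39, 3.01, 3.01, 3.14, 3.14, 3.14].

## Interface

Orientations are given as a unit quaternion [w, x, y, z].
In Python, from bench import telemetry, vision, r gives the robot as it stands.
- The arm moves only by the tool drive_tool, never from a script. Its argument "targets" is a list of rows, each an object of numbers: "jaw": the closure, from 0 (fully open) to 1 (shut); "tx", "ty", "tz": the shift along the tool's x, y, z in units of 30 mm (1.0 is 30 mm); "roll": the turn about the tool's z in units of 10 degrees (1.0 is 10 degrees). A call has 1 to 8 rows; each row is the pose to reach, as a shift and turn from the pose commanded when the call began, along the tool's axes at that moment; what a row does not reach only later rows make up. A row lasts 1/8 s, in which the tool goes at most 62.5 mm and 10.7 degrees, less where a joint would pass 70% of its speed; a pose out of reach is approached as far as the arm can. A call with a gripper value outside its range is refused whole. The fingers move at their own pace and stop on an object; "force" is the grip in N (left out, the last holds). Time passes only in rows, so rows that repeat a pose let the fingers close. It gives the time, the measured TCP pose, the force, the opening and the grip force at its end, in the units of the state.
- telemetry.state(): the state, without advancing time (a new reading comes with each control period).
- vision.get_image(name): name is "scene" or "top" or "wrist"; returns the picture (384x512x3 uint8, red, green, blue); there is no depth.
- vision.camera_params(name): a dict with "fx", "fy", "cx", "cy" (pixels), "distortion" ([k1, k2, p1, p2, k3] as OpenCV has them; the pictures are not rectified), "rvec" (rotation vector, rad) and "tvec" (3), from world to camera coordinates, as OpenCV has them. Camera axes: x right, y down, z forward; pixel columns grow to the right and rows downward; lengths in mm; the calibration is good to about 2 mm. A picture is of the moment at which its call begins: read the wrist's pose just before it. camera_params takes no time and is no camera call; for the wrist camera it gives the pose at the moment of the call.
- r.close_job(): hands the job in; it is judged then, once.
The state is a dict: "time_s": time; "qpos": joint angles; "qd": joint speeds; "tau": joint torques, N m; "eef_pos": TCP position; "orientation": TCP orientation; "wrist_force": force on the tool from outside, world axes, zero at the start; "wrist_torque": the same for the moment, N m; "opening": finger opening in mm; "grasp_force": force on a finger pad.
Only numpy, scipy, OpenCV 4.12 (cv2) and the standard library are available. Lean on these libraries where they do the work, as an engineer would, in place of code of your own. Each camera call takes 0.05 s, during which the arm holds its last target. There are 200 camera calls.

## Working session

There is one attempt and no reset: what is moved stays moved. The work goes in short steps, Python scripts to look and compute and a tool call to move; the robot and the scene stay as the last step left them, time stands still between calls to the robot, and variables do not carry over. Pictures are saved under pics/ and viewed, at most 10 in all, crops included, and the job is handed in when it is done.

Besides the shell and the picture viewer there is one more tool, called after "Request:" as name(argument=value, ...), one argument or row to a line, values as JSON. drive_tool: Moves the arm, as the interface text tells. Its arguments: {"type":"object","properties":{"targets":{"type":"array"},"force":{"type":"number"}},"required":["targets"]}

```bash
ls; mkdir -p pics
python3 - <<'E'
from bench import telemetry, vision, r
import cv2
for n in ("scene","top"):
    im=vision.get_image(n); cv2.imwrite(f"pics/{n}0.png",im[:,:,::-1])
    print(n,vision.camera_params(n))
print(telemetry.state())
E
```

```text
pics
scene {'fx': 409.668944486712, 'fy': 409.668944486712, 'cx': 259.83310865934953, 'cy': 198.10503694541424, 'distortion': array([-0.06514677,  0.        ,  0.        ,  0.        ,  0.        ]), 'rvec': array([ 0.63503205,  2.74811953, -0.95843672]), 'tvec': array([ 556.06366432, -108.96267748, 1435.52421136])}
top {'fx': 490.95886097292953, 'fy': 490.95886097292953, 'cx': 258.3511293593472, 'cy': 194.28424289043147, 'distortion': array([-0.13804001,  0.        ,  0.        ,  0.        ,  0.        ]), 'rvec': array([ 2.12832602, -2.14483085,  0.12142159]), 'tvec': array([  -9.09122494,  579.48388854, 1483.64846023])}
{'time_s': 0.1, 'qpos': array([-1.25819548,  0.41185744, -0.01269601,  1.59697533,  0.0055914 ,
        1.13432752, -0.08221651]), 'qd': array([-0.00027736, -0.00147194,  0.00111063, -0.00203915, -0.00010459,
       -0.00026531, -0.0010232 ]), 'tau': array([ 2.84437177e-03, -6.01825762e+01,  6.84359260e-01, -3.00086331e+01,
        1.39982821e-02,  6.36451136e-03, -2.20659723e-05]), 'eef_pos': array([232.16497788, 579.79579349, 241.50773495]), 'orientation': array([-9.19952566e-05,  1.89257220e-01,  9.81927247e-01, -7.60525703e-04]), 'wrist_force': array([ 0.46983426, -0.41843018, -0.08368793]), 'wrist_torque': array([-0.00687189,  0.02192249,  0.06493702]), 'grasp_force': 0.0, 'opening': 85.42315674678684}
```

View pics/top0.png

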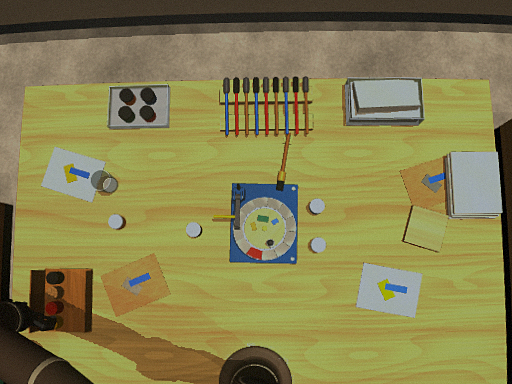

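View pics/scene0.png

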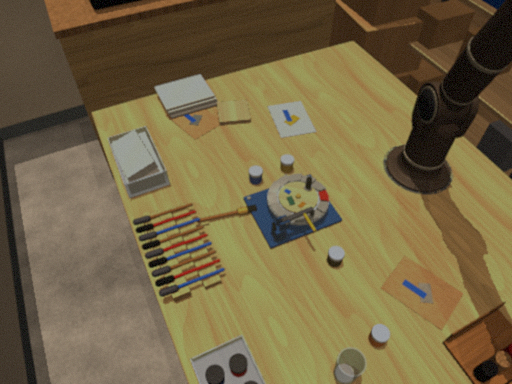

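The top view shows the blue base at about (230–297, 184–263), with the pawl on its left and the hinge up at (238,190). The bar is at (223,218), the knob at (270,243) and the red tooth at (255,253). I'll measure these next.

```bash
cat > h.py <<'E'
import numpy as np, cv2
from bench import telemetry, vision, r
def ray(n,uv,P=None):
    P=P or vision.camera_params(n)
    K=np.array([[P['fx'],0,P['cx']],[0,P['fy'],P['cy']],[0,0,1]])
    R=cv2.Rodrigues(P['rvec'])[0]
    p=cv2.undistortPoints(np.array(uv,float).reshape(-1,1,2),K,P['distortion'])[:,0]
    d=np.c_[p,np.ones(len(p))]@R
    return -R.T@P['tvec'], d
def onz(n,uv,z,P=None):
    c,d=ray(n,uv,P); z=np.broadcast_to(z,(len(d),))
    return c+d*((z-c[2])/d[:,2])[:,None]
def proj(n,X,P=None):
    P=P or vision.camera_params(n)
    K=np.array([[P['fx'],0,P['cx']],[0,P['fy'],P['cy']],[0,0,1]])
    return cv2.projectPoints(np.array(X,float).reshape(-1,1,3),P['rvec'],P['tvec'],K,P['distortion'])[0][:,0]
E
python3 - <<'E'
from h import *
im=cv2.imread('pics/top0.png'); hsv=cv2.cvtColor(im,cv2.COLOR_BGR2HSV)
roi=np.zeros(im.shape[:2],np.uint8); roi[170:275,205:305]=255
def m(lo,hi): return cv2.inRange(hsv,lo,hi)&roi
b=m((105,120,40),(125,255,255)); 
ys,xs=np.nonzero(b)
W=onz('top',np.c_[xs,ys],12.)
rect=cv2.minAreaRect(W[:,:2].astype(np.float32)); print('rect',rect,cv2.boxPoints(rect))
r_=m((0,150,80),(6,255,255))|m((172,150,80),(180,255,255))
ys,xs=np.nonzero(r_); print('red',len(xs),onz('top',[[xs.mean(),ys.mean()]],58.))
y=m((20,180,120),(32,255,255)); y[:,236:]=0
n,l,s,c=cv2.connectedComponentsWithStats(y); print(s,c)
big=cv2.resize(im[175:270,205:305],None,fx=6,fy=6,interpolation=cv2.INTER_CUBIC)
cv2.imwrite('pics/crop0.png',big)
E
```

```text
rect ((493.83056640625, -28.26715850830078), (207.62831115722656, 246.94895935058594), 88.18380737304688) [[ 367.12793 -128.11586]
 [ 613.9528  -135.94247]
 [ 620.5332    71.58154]
 [ 373.7083    79.40816]]
red 115 [[398.38457922  -2.02789603  58.        ]]
[[     0      0    512    384 196546]
 [   213    215     22      3     62]] [[255.51001801 191.49227153]
 [223.74193548 216.        ]]
```

View pics/crop0.png

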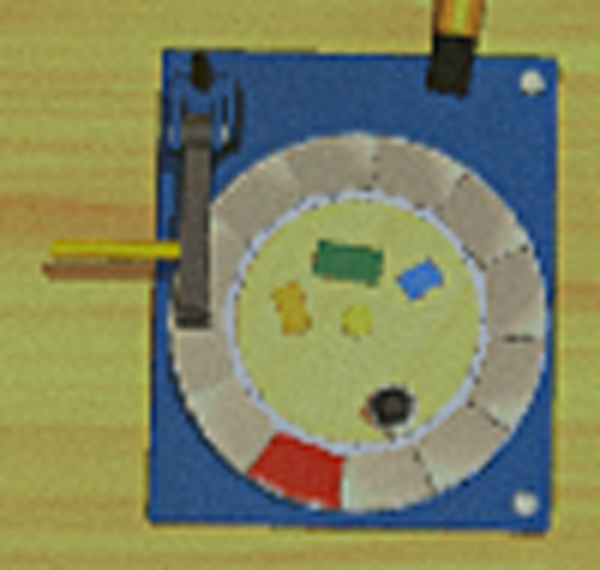

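The crop shows plate edges aligned with the image. The knob is at crop (392,405), the wheel centre at about (359,322), and the steep edge of the red tooth at about (262,462), so the wheel is near 0.95 rad. I'll check this against both views.

```bash
cat >> h.py <<'E'
TH=np.deg2rad(-1.82); O=np.array([473.7,-30.6])
RS=np.array([[np.cos(TH),-np.sin(TH)],[np.sin(TH),np.cos(TH)]])
def s2w(p): p=np.asarray(p,float); return np.r_[O+RS@p[:2],p[2]]
def w2s(p): p=np.asarray(p,float); return np.r_[RS.T@(p[:2]-O),p[2]]
E
python3 - <<'E'
from h import *
im=cv2.imread('pics/top0.png'); sc=cv2.imread('pics/scene0.png')
def crop(i,a,b,c,d): # rows a:b cols c:d
    h=cv2.cvtColor(i,cv2.COLOR_BGR2HSV); roi=np.zeros(h.shape[:2],np.uint8); roi[a:b,c:d]=255; return h,roi
# knob in top
h,ro=crop(im,236,250,262,278); k=cv2.inRange(h,(0,0,0),(180,255,70))&ro
ys,xs=np.nonzero(k); kt=[xs.mean(),ys.mean()]; print('knob top',kt,len(xs))
kp=w2s(onz('top',[kt],100.)[0]); print('knob stand',kp,np.hypot(*kp[:2]),'wheel',np.arctan2(kp[1],kp[0])%(2*np.pi)-2.618)
# red
for n,i,b in (('top',im,(235,270,235,275)),('scene',sc,(180,210,300,345))):
    h,ro=crop(i,*b); m=(cv2.inRange(h,(0,150,60),(8,255,255))|cv2.inRange(h,(170,150,60),(180,255,255)))&ro
    ys,xs=np.nonzero(m); W=np.array([w2s(p) for p in onz(n,np.c_[xs,ys],57.)]); az=np.unwrap(np.arctan2(W[:,1],W[:,0]))%(2*np.pi)-np.pi/2
    print(n,'red',len(xs),'wheel az min/max',np.percentile(az,[3,50,97]),'rad',np.percentile(np.hypot(W[:,0],W[:,1]),[3,50,97]))
# bar
h,ro=crop(im,205,228,210,236); m=cv2.inRange(h,(20,180,120),(32,255,255))&ro
ys,xs=np.nonzero(m); 
for z in (85,91): print('bar',[w2s(p).round(1) for p in onz('top',[[xs.min(),ys.mean()],[xs.max(),ys.mean()]],z)])
print('bar expected px scene',proj('scene',[s2w((30,90,85)),s2w((30,153,85)),s2w((0,0,56)),s2w(kp)]).round(1))
# disc outer: blue complement inside plate
h,ro=crop(im,190,262,232,297); m=cv2.bitwise_not(cv2.inRange(h,(105,120,40),(125,255,255)))&ro
c=max(cv2.findContours(cv2.morphologyEx(m,cv2.MORPH_OPEN,np.ones((9,9))),0,1)[0],key=cv2.contourArea)
e=cv2.fitEllipse(c); print(e, w2s(onz('top',[e[0]],50.)[0]))
print('brush/jars etc'); 
cv2.imwrite('pics/crop1.png',cv2.resize(sc[165:265,235:355],None,fx=6,fy=6,interpolation=cv2.INTER_CUBIC))
E
```

```text
knob top [np.float64(269.53333333333336), np.float64(242.36666666666667)] 30
knob stand [-45.38627496 -18.05942786 100.        ] 48.84728128543062 wheel 0.9022917328557747
top red 115 wheel az min/max [0.99937267 1.2386759  1.47920013] rad [69.084894   81.94960703 92.47068219]
scene red 80 wheel az min/max [0.97997098 1.21147674 1.44199547] rad [68.67099645 81.24289362 93.27824972]
bar [array([ 29.9, 153.6,  85. ]), array([31.5, 90.4, 85. ])]
bar [array([ 29.4, 152.9,  91. ]), array([30.9, 89.9, 91. ])]
bar expected px scene [[304.1 215.5]
 [314.7 231.9]
 [298.  196.5]
 [309.5 178.7]]
((263.7047424316406, 228.08163452148438), (62.608055114746094, 63.979522705078125), 118.58348846435547) [-0.1478896   1.02218081 50.        ]
brush/jars etc
```

View pics/crop1.png

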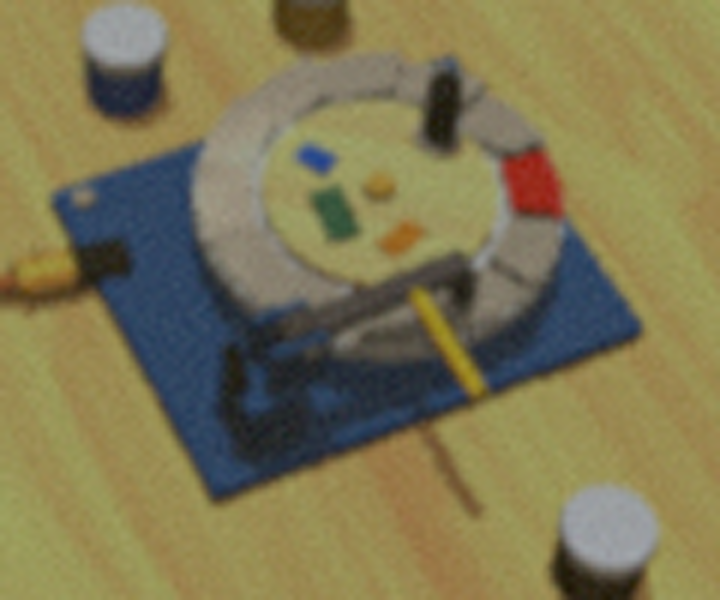

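The plate, disc centre, knob radius and bar all agree with the given geometry, with the wheel at about 0.95. Next I move above the bar.

Request:
drive_tool(
  targets=[
    {"tx": -14.53, "ty": -11.54, "roll": 7, "jaw": 0.4},
    {"tx": -14.53, "ty": -11.54, "roll": 7, "jaw": 0.4},
    {"tx": -14.53, "ty": -11.54, "roll": 7, "jaw": 0.4},
    {"tx": -14.53, "ty": -11.54, "roll": 7, "jaw": 0.4},
    {"tx": -14.53, "ty": -11.54, "roll": 7, "jaw": 0.4},
    {"tx": -14.53, "ty": -11.54, "roll": 7, "jaw": 0.4},
    {"tx": -14.53, "ty": -11.54, "roll": 7, "jaw": 0.4},
    {"tx": -14.53, "ty": -11.54, "roll": 7, "jaw": 0.4},
  ],
  force=40,
)

```text
schema error: expected keys jaw, tx, ty, tz, roll
```

Request:
drive_tool(
  targets=[
    {"tx": -14.53, "ty": -11.54, "tz": 0, "roll": 7, "jaw": 0.4},
    {"tx": -14.53, "ty": -11.54, "tz": 0, "roll": 7, "jaw": 0.4},
    {"tx": -14.53, "ty": -11.54, "tz": 0, "roll": 7, "jaw": 0.4},
    {"tx": -14.53, "ty": -11.54, "tz": 0, "roll": 7, "jaw": 0.4},
    {"tx": -14.53, "ty": -11.54, "tz": 0, "roll": 7, "jaw": 0.4},
    {"tx": -14.53, "ty": -11.54, "tz": 0, "roll": 7, "jaw": 0.4},
    {"tx": -14.53, "ty": -11.54, "tz": 0, "roll": 7, "jaw": 0.4},
    {"tx": -14.53, "ty": -11.54, "tz": 0, "roll": 7, "jaw": 0.4},
  ],
  force=40,
)

```text
time_s: 1.1
eef_pos: [480.8, 144.3, 242.3]
orientation: [-0.0, 0.719, 0.695, 0.0]
wrist_force: [1.2, 0.7, 0.6]
opening: 51.3
grasp_force: 0.0
```

Request:
drive_tool(
  targets=[
    {"tx": 0, "ty": 0, "tz": 0, "roll": 0, "jaw": 0.4},
    {"tx": 0, "ty": 0, "tz": 0, "roll": 0, "jaw": 0.4},
  ],
)

```text
time_s: 1.35
eef_pos: [479.8, 146.4, 242.0]
orientation: [-0.0, 0.718, 0.696, -0.0]
wrist_force: [0.4, 0.1, 0.3]
opening: 51.3
grasp_force: 0.0
```

```bash
cat > st.py <<'E'
from h import *
import sys
s=telemetry.state(); q=s['orientation']
from scipy.spatial.transform import Rotation as Ro
M=Ro.from_quat(q[[1,2,3,0]]).as_matrix()
g=s['eef_pos']-8*M[:,2]
def to(stand):  # units to bring grasp point there
    return (M.T@(s2w(stand)-g)/30).round(2)
if __name__=='__main__':
    print(s['time_s'],'grasp stand',w2s(g).round(1),'tooly yaw rel stand deg',np.rad2deg(np.arctan2(M[1,1],M[0,1])-TH).round(2),'q7',s['qpos'][6].round(2),'F',s['wrist_force'].round(1),'open',s['opening'].round(1))
    if len(sys.argv)>1: print('to',to([float(a) for a in sys.argv[1:4]]))
E
python3 st.py 30.5 128 87
```

```text
Traceback (most recent call last):
  File "st.py", line 10, in <module>
    print(s['time_s'],'grasp stand',w2s(g).round(1),'tooly yaw rel stand deg',np.rad2deg(np.arctan2(M[1,1],M[0,1])-TH).round(2),'q7',s['qpos'][6].round(2),'F',s['wrist_force'].round(1),'open',s['opening'].round(1))
                                                                                                                                                                                                ^^^^^^^^^^^^^^^^^^
AttributeError: 'float' object has no attribute 'round'
```

```bash
sed -i "s/s\['opening'\].round(1)/round(s['opening'],1)/" st.py; python3 st.py 30.5 128 87
```

```text
1.35 grasp stand [  0.5 177.1 250. ] tooly yaw rel stand deg -0.01 q7 -0.32 F [0.4 0.1 0.3] open 51.3
to [-1.64  1.    5.43]
```

Request:
drive_tool(
  targets=[
    {"tx": -1.64, "ty": 1, "tz": 0, "roll": 0, "jaw": 0.4},
    {"tx": -1.64, "ty": 1, "tz": 1.5, "roll": 0, "jaw": 0.4},
    {"tx": -1.64, "ty": 1, "tz": 2.8, "roll": 0, "jaw": 0.4},
    {"tx": -1.64, "ty": 1, "tz": 3.4, "roll": 0, "jaw": 0.4},
    {"tx": -1.64, "ty": 1, "tz": 3.4, "roll": 0, "jaw": 0.4},
    {"tx": -1.64, "ty": 1, "tz": 3.4, "roll": 0, "jaw": 0.4},
  ],
)

```text
time_s: 2.1
eef_pos: [508.8, 97.0, 141.0]
orientation: [0.0, 0.718, 0.696, 0.0]
wrist_force: [-0.2, 0.2, 0.8]
opening: 51.4
grasp_force: 0.0
```

Run:
```python
from st import *
P=vision.camera_params('wrist'); im=vision.get_image('wrist')[:,:,::-1]
cv2.imwrite('pics/w0.png',im)
print(w2s(g), to((30.5,128,87)))
print(proj('wrist',[s2w((30.5,90,87)),s2w((30.5,153,87)),s2w((30.5,128,87))],P).round(1))
```

```text
[ 31.07339187 128.68275058 148.96851515] [-0.02 -0.02  2.07]
[[254.2 264.7]
 [254.2 180.8]
 [254.2 216.1]]
```

View pics/w0.png

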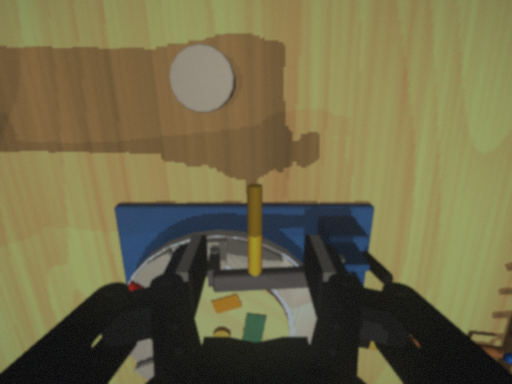

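The bar shows at column 255 between the fingers, where it was predicted. I lower and grip.

Request:
drive_tool(
  targets=[
    {"tx": 0, "ty": 0, "tz": 1.2, "roll": 0, "jaw": 0.4},
    {"tx": 0, "ty": 0, "tz": 2.05, "roll": 0, "jaw": 0.4},
    {"tx": 0, "ty": 0, "tz": 2.05, "roll": 0, "jaw": 0.6},
    {"tx": 0, "ty": 0, "tz": 2.05, "roll": 0, "jaw": 0.8},
    {"tx": 0, "ty": 0, "tz": 2.05, "roll": 0, "jaw": 1},
    {"tx": 0, "ty": 0, "tz": 2.05, "roll": 0, "jaw": 1},
    {"tx": 0, "ty": 0, "tz": 2.05, "roll": 0, "jaw": 1},
    {"tx": 0, "ty": 0, "tz": 2.05, "roll": 0, "jaw": 1},
  ],
  force=30,
)

```text
time_s: 3.15
eef_pos: [508.5, 96.3, 80.1]
orientation: [-0.0, 0.718, 0.696, 0.0]
wrist_force: [-5.1, 0.5, 7.0]
opening: 8.6
grasp_force: 29.5
```

```bash
python3 st.py 30.5 128 87
```

```text
3.15 grasp stand [ 30.7 127.9  88.1] tooly yaw rel stand deg 0.01 q7 -0.06 F [-5.1  0.5  7. ] open 8.6
to [ 0.   -0.01  0.04]
```

Request:
drive_tool(
  targets=[
    {"tx": 0, "ty": 0.01, "tz": -0.2, "roll": 0, "jaw": 1},
    {"tx": 0, "ty": 0.06, "tz": -0.5, "roll": 0, "jaw": 1},
    {"tx": 0, "ty": 0.16, "tz": -0.78, "roll": 0, "jaw": 1},
    {"tx": 0, "ty": 0.3, "tz": -1.05, "roll": 0, "jaw": 1},
    {"tx": 0, "ty": 0.47, "tz": -1.29, "roll": 0, "jaw": 1},
    {"tx": 0, "ty": 0.68, "tz": -1.5, "roll": 0, "jaw": 1},
    {"tx": 0, "ty": 0.92, "tz": -1.68, "roll": 0, "jaw": 1},
    {"tx": 0, "ty": 1.06, "tz": -1.77, "roll": 0, "jaw": 1},
  ],
)

```text
time_s: 4.15
eef_pos: [539.3, 95.2, 132.5]
orientation: [-0.001, 0.718, 0.696, -0.001]
wrist_force: [-8.5, 2.2, 8.5]
opening: 8.9
grasp_force: 29.6
```

```bash
python3 st.py 90 128 145
```

```text
4.15 grasp stand [ 61.6 127.9 140.5] tooly yaw rel stand deg 0.02 q7 -0.07 F [-8.5  2.2  8.5] open 8.9
to [ 0.    0.95 -0.15]
```

Request:
drive_tool(
  targets=[
    {"tx": 0, "ty": 0.31, "tz": -0.12, "roll": 0, "jaw": 1},
    {"tx": 0, "ty": 0.6, "tz": -0.18, "roll": 0, "jaw": 1},
    {"tx": 0, "ty": 0.9, "tz": -0.21, "roll": 0, "jaw": 1},
    {"tx": 0, "ty": 1.2, "tz": -0.19, "roll": 0, "jaw": 1},
    {"tx": 0, "ty": 1.49, "tz": -0.13, "roll": 0, "jaw": 1},
    {"tx": 0, "ty": 1.77, "tz": -0.03, "roll": 0, "jaw": 1},
    {"tx": 0, "ty": 1.9, "tz": 0.03, "roll": 0, "jaw": 1},
    {"tx": 0, "ty": 1.9, "tz": 0.03, "roll": 0, "jaw": 1},
  ],
)

```text
time_s: 5.15
eef_pos: [597.9, 93.0, 130.6]
orientation: [0.0, 0.718, 0.696, 0.0]
wrist_force: [-2.0, 2.2, 0.4]
opening: 8.8
grasp_force: 30.0
```

```bash
python3 st.py 120 128 137
```

```text
5.15 grasp stand [120.2 127.5 138.6] tooly yaw rel stand deg -0.0 q7 -0.04 F [-2.   2.2  0.4] open 8.8
to [ 0.02 -0.01  0.05]
```

Request:
drive_tool(
  targets=[
    {"tx": 0, "ty": 0, "tz": 0.03, "roll": 0, "jaw": 0.7},
    {"tx": 0, "ty": 0, "tz": 0.03, "roll": 0, "jaw": 0.5},
    {"tx": 0, "ty": 0, "tz": 0.03, "roll": 0, "jaw": 0.5},
    {"tx": 0, "ty": 0, "tz": -1, "roll": 0, "jaw": 0.5},
    {"tx": 0, "ty": 0, "tz": -2.5, "roll": 0, "jaw": 0.5},
    {"tx": 0, "ty": -2, "tz": -3, "roll": 0, "jaw": 0.6},
    {"tx": -2, "ty": -4, "tz": -3, "roll": 0, "jaw": 0.6},
    {"tx": -2, "ty": -4, "tz": -3, "roll": 0, "jaw": 0.6},
  ],
)

```text
time_s: 6.15
eef_pos: [473.2, 34.8, 221.4]
orientation: [-0.0, 0.719, 0.695, 0.0]
wrist_force: [0.6, 0.9, 0.4]
opening: 34.1
grasp_force: 0.0
```

Run:
```python
from st import *
sc=vision.get_image('scene')[:,:,::-1]; tp=vision.get_image('top')[:,:,::-1]
cv2.imwrite('pics/a.png',np.hstack([cv2.resize(sc[150:250,230:355],None,fx=3.2,fy=3.2),cv2.resize(tp[170:270,205:305],(400,320))]))
h=cv2.cvtColor(sc,cv2.COLOR_BGR2HSV); m=cv2.inRange(h,(0,150,60),(8,255,255))|cv2.inRange(h,(170,150,60),(180,255,255)); m[:,:300]=0;m[:,345:]=0;m[:180]=0;m[210:]=0
ys,xs=np.nonzero(m)
if len(xs): 
    W=np.array([w2s(p) for p in onz('scene',np.c_[xs,ys],57.)]); az=np.arctan2(W[:,1],W[:,0])%(2*np.pi)-np.pi/2
    print(len(xs),np.percentile(az,[3,50,97]))
print(w2s(g), s['opening'], 'knob', [to((48*np.cos(w+2.618),48*np.sin(w+2.618),86)) for w in (0.95,)])
```

```text
81 [0.98625282 1.21247035 1.44742218]
[ -2.62456482  65.38618641 229.42093218] 34.080443563383945 knob [array([-2.85, -1.36,  4.78])]
```

View pics/a.png

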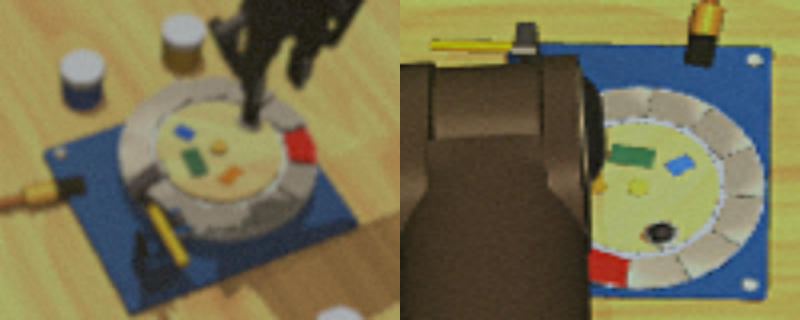

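The pawl is parked over its far side and the wheel is still at about 0.95. Now to the knob.

Request:
drive_tool(
  targets=[
    {"tx": -1.5, "ty": -0.7, "tz": 0, "roll": -1, "jaw": 0.5},
    {"tx": -2.81, "ty": -1.4, "tz": 0, "roll": -2, "jaw": 0.5},
    {"tx": -2.81, "ty": -1.4, "tz": 1, "roll": -2.3, "jaw": 0.5},
    {"tx": -2.81, "ty": -1.4, "tz": 2.5, "roll": -2.3, "jaw": 0.5},
    {"tx": -2.81, "ty": -1.4, "tz": 3.2, "roll": -2.3, "jaw": 0.5},
    {"tx": -2.81, "ty": -1.4, "tz": 3.2, "roll": -2.3, "jaw": 0.5},
  ],
)

```text
time_s: 7.0
eef_pos: [430.8, -45.8, 123.8]
orientation: [-0.001, 0.565, 0.825, -0.001]
wrist_force: [-0.4, 0.9, -0.1]
opening: 42.6
grasp_force: 0.0
```

Run:
```python
from st import *
P=vision.camera_params('wrist'); im=vision.get_image('wrist')[:,:,::-1]
cv2.imwrite('pics/w1.png',im)
print(w2s(g), s['opening'],to((-44.5,-19,86)))
print(proj('wrist',[s2w((-44.5,-19,102)),s2w((-44.5,-19,56))],P).round(1))
```

```text
[-42.40730547 -16.53567234 131.84904099] 42.56106209191047 [-0.05 -0.09  1.53]
[[250.5 239. ]
 [251.6 209.4]]
```

View pics/w1.png

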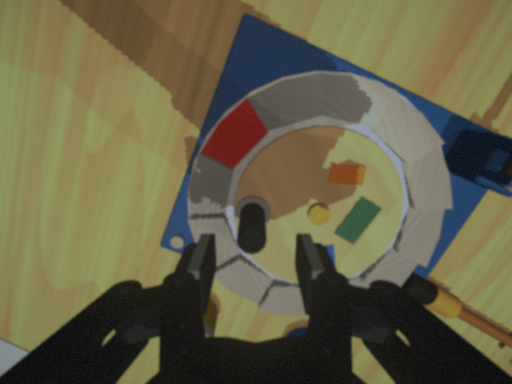

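The knob shows at (252,240) top and (252,208) base, as predicted. I descend and grip.

Request:
drive_tool(
  targets=[
    {"tx": -0.05, "ty": -0.08, "tz": 0.8, "roll": 0, "jaw": 0.5},
    {"tx": -0.05, "ty": -0.08, "tz": 1.5, "roll": 0, "jaw": 0.5},
    {"tx": -0.05, "ty": -0.08, "tz": 1.5, "roll": 0, "jaw": 0.65},
    {"tx": -0.05, "ty": -0.08, "tz": 1.5, "roll": 0, "jaw": 0.75},
    {"tx": -0.05, "ty": -0.08, "tz": 1.5, "roll": 0, "jaw": 0.9},
    {"tx": -0.05, "ty": -0.08, "tz": 1.5, "roll": 0, "jaw": 0.9},
    {"tx": -0.05, "ty": -0.08, "tz": 1.5, "roll": 0, "jaw": 0.9},
  ],
  force=25,
)

```text
time_s: 7.92
eef_pos: [429.2, -48.6, 81.2]
orientation: [0.0, 0.565, 0.825, 0.0]
wrist_force: [-2.7, -1.1, 6.6]
opening: 17.7
grasp_force: 24.3
```

```bash
cat > arc.py <<'E'
from st import *
# rows in tool units along knob arc from present grasp point by wheel change list
p=w2s(g)[:2]; az=np.arctan2(p[1],p[0])%(2*np.pi); R=np.hypot(*p); 
print('p',p.round(2),'R',R.round(2),'wheel est',round(az-2.618,3),'F',s['wrist_force'].round(1),'open',round(s['opening'],1),s['grasp_force'])
for w in map(float,sys.argv[1:]):
    t=to((48*np.cos(w+2.618),48*np.sin(w+2.618),86)); print(w,t,'roll',round(np.rad2deg(az-2.618-w)/10,2))
E
python3 arc.py .9 .8 .7 .6 .5 .4 .3 .2 .12
```

```text
p [-43.95 -19.38] R 48.03 wheel est 0.939 F [-2.7 -1.1  6.6] open 17.7 24.28162783384323
0.9 [0.06 0.   0.11] roll 0.22
0.8 [0.22 0.01 0.11] roll 0.8
0.7 [0.38 0.04 0.11] roll 1.37
0.6 [0.53 0.08 0.11] roll 1.94
0.5 [0.68 0.14 0.11] roll 2.51
0.4 [0.82 0.22 0.11] roll 3.09
0.3 [0.96 0.3  0.11] roll 3.66
0.2 [1.08 0.4  0.11] roll 4.23
0.12 [1.18 0.49 0.11] roll 4.69
```

Request:
drive_tool(
  targets=[
    {"tx": 0.06, "ty": 0, "tz": 0, "roll": 0.22, "jaw": 0.9},
    {"tx": 0.22, "ty": 0.01, "tz": 0, "roll": 0.8, "jaw": 0.9},
    {"tx": 0.38, "ty": 0.04, "tz": 0, "roll": 1.37, "jaw": 0.9},
    {"tx": 0.53, "ty": 0.08, "tz": 0, "roll": 1.94, "jaw": 0.9},
    {"tx": 0.68, "ty": 0.14, "tz": 0, "roll": 2.51, "jaw": 0.9},
    {"tx": 0.82, "ty": 0.22, "tz": 0, "roll": 3.09, "jaw": 0.9},
    {"tx": 0.96, "ty": 0.3, "tz": 0, "roll": 3.66, "jaw": 0.9},
    {"tx": 1.08, "ty": 0.4, "tz": 0, "roll": 4.23, "jaw": 0.9},
  ],
)

```text
time_s: 8.93
eef_pos: [429.9, -13.8, 81.2]
orientation: [0.001, 0.826, 0.564, 0.001]
wrist_force: [1.5, -2.3, -0.4]
opening: 17.1
grasp_force: 24.5
```

```bash
python3 arc.py .2 .15 .12
```

```text
p [-44.37  15.41] R 46.96 wheel est 0.189 F [ 1.5 -2.3 -0.4] open 17.1 24.493029713630676
0.2 [-0.02 -0.03  0.11] roll -0.06
0.15 [ 0.06 -0.03  0.11] roll 0.23
0.12 [ 0.11 -0.03  0.11] roll 0.4
```

Request:
drive_tool(
  targets=[
    {"tx": 0.08, "ty": 0, "tz": 0, "roll": 0.3, "jaw": 0.9},
    {"tx": 0.08, "ty": 0, "tz": 0, "roll": 0.3, "jaw": 0.9},
    {"tx": 0.08, "ty": 0, "tz": 0, "roll": 0.3, "jaw": 0.6},
    {"tx": 0.08, "ty": 0, "tz": 0, "roll": 0.3, "jaw": 0.5},
    {"tx": 0.08, "ty": 0, "tz": 0, "roll": 0.3, "jaw": 0.5},
    {"tx": 0.08, "ty": 0, "tz": -1, "roll": 0.3, "jaw": 0.5},
    {"tx": 0.08, "ty": 0, "tz": -3, "roll": 0.3, "jaw": 0.5},
    {"tx": 0.08, "ty": 0, "tz": -5, "roll": 0.3, "jaw": 0.5},
  ],
)

```text
time_s: 9.93
eef_pos: [429.0, -12.0, 231.3]
orientation: [0.0, 0.839, 0.544, -0.001]
wrist_force: [1.5, 1.3, -0.2]
opening: 42.6
grasp_force: 0.0
```

```bash
cat > red.py <<'E'
from st import *
def red(n,b):
    i=vision.get_image(n)[:,:,::-1]; h=cv2.cvtColor(np.ascontiguousarray(i),cv2.COLOR_BGR2HSV)
    m=cv2.inRange(h,(0,140,50),(8,255,255))|cv2.inRange(h,(170,140,50),(180,255,255))
    ys,xs=np.nonzero(m); W=np.array([w2s(p) for p in onz(n,np.c_[xs,ys],57.)]); R=np.hypot(W[:,0],W[:,1]); k=(R>60)&(R<105)
    az=np.arctan2(W[k,1],W[k,0])%(2*np.pi)-np.pi/2
    print(n,k.sum(),'edges',np.percentile(az,[3,50,97]).round(3),'wheel~',(np.median(az)-.262).round(3)); return i
a=red('scene',0); b=red('top',0)
cv2.imwrite('pics/'+sys.argv[1],np.hstack([cv2.resize(a[150:250,230:355],None,fx=3.2,fy=3.2),cv2.resize(b[170:270,205:305],(400,320))]))
E
python3 red.py r1.png; python3 st.py 120.2 127.7 138
```

```text
scene 91 edges [0.182 0.395 0.632] wheel~ 0.133
10.025 grasp stand [-41.8  17.4 243. ] tooly yaw rel stand deg -22.33 q7 -0.41 F [ 0.2 -0.1 -0.9] open 42.9
to [5.43 3.58 3.56]Traceback (most recent call last):
  File "red.py", line 8, in <module>
    a=red('scene',0); b=red('top',0)
                        ~~~^^^^^^^^^
  File "red.py", line 7, in red
    print(n,k.sum(),'edges',np.percentile(az,[3,50,97]).round(3),'wheel~',(np.median(az)-.262).round(3)); return i
                            ~~~~~~~~~~~~~^^^^^^^^^^^^^^
    return _quantile_unchecked(
        a, q, axis, out, overwrite_input, method, keepdims, weights)
    return _ureduce(a,
                    func=_quantile_ureduce_func,
    ...<5 lines>...
                    overwrite_input=overwrite_input,
                    method=method)
    r = func(a, **kwargs)
    result = _quantile(arr,
                       quantiles=q,
    ...<2 lines>...
                       out=out,
                       weights=wgt)
    slices_having_nans = np.isnan(arr[-1, ...])
                                  ~~~^^^^^^^^^
IndexError: index -1 is out of bounds for axis 0 with size 0
```

The wheel is at about 0.133, with the red tooth just short of the pawl. Back to the parked bar.

Request:
drive_tool(
  targets=[
    {"tx": 1.5, "ty": 0.9, "tz": 0, "roll": -0.7, "jaw": 0.5},
    {"tx": 3, "ty": 1.8, "tz": 0, "roll": -1.5, "jaw": 0.5},
    {"tx": 4.5, "ty": 2.7, "tz": 0, "roll": -2.23, "jaw": 0.5},
    {"tx": 5.65, "ty": 3.49, "tz": 0, "roll": -2.23, "jaw": 0.5},
    {"tx": 5.65, "ty": 3.49, "tz": 0.5, "roll": -2.23, "jaw": 0.5},
    {"tx": 5.65, "ty": 3.49, "tz": 1.6, "roll": -2.23, "jaw": 0.5},
    {"tx": 5.65, "ty": 3.49, "tz": 1.6, "roll": -2.23, "jaw": 0.5},
  ],
)

```text
time_s: 10.9
eef_pos: [591.7, 99.6, 179.1]
orientation: [-0.001, 0.719, 0.695, -0.003]
wrist_force: [-0.2, -0.3, -0.3]
opening: 42.8
grasp_force: 0.0
```

```bash
python3 st.py 120.2 135 138
python3 - <<'E'
from st import *
P=vision.camera_params('wrist'); im=vision.get_image('wrist')[:,:,::-1]
h=cv2.cvtColor(np.ascontiguousarray(im),cv2.COLOR_BGR2HSV); m=cv2.inRange(h,(20,170,90),(32,255,255))
n,l,st_,c=cv2.connectedComponentsWithStats(m); print([ (a.tolist(),b.round(1).tolist()) for a,b in zip(st_,c) if 100<a[4]<9000])
print(proj('wrist',[s2w((120.2,y,138)) for y in (90,135,153)],P).round(1))
cv2.imwrite('pics/w2.png',im)
E
```

```text
10.9 grasp stand [113.9 133.9 187.1] tooly yaw rel stand deg -0.05 q7 0.04 F [-0.2 -0.3 -0.3] open 42.8
to [0.04 0.22 1.64]
[([259, 199, 15, 89, 1026], [266.3, 243.6])]
[[264.8 281.3]
 [265.4 221.1]
 [265.7 194.4]]
```

View pics/w2.png

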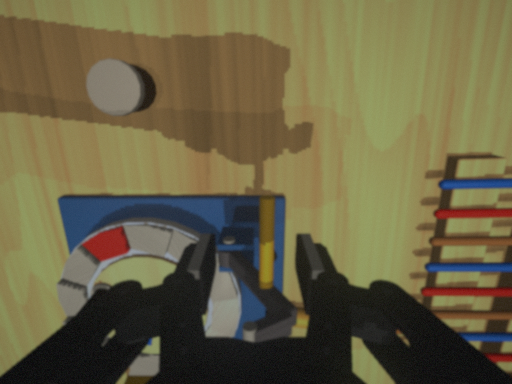

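The bar shows at column 266, rows 199–288, again matching the prediction. I descend and grip.

Request:
drive_tool(
  targets=[
    {"tx": 0.03, "ty": 0.2, "tz": 0, "roll": 0, "jaw": 0.5},
    {"tx": 0.03, "ty": 0.2, "tz": 0.8, "roll": 0, "jaw": 0.5},
    {"tx": 0.03, "ty": 0.2, "tz": 1.6, "roll": 0, "jaw": 0.5},
    {"tx": 0.03, "ty": 0.2, "tz": 1.6, "roll": 0, "jaw": 0.7},
    {"tx": 0.03, "ty": 0.2, "tz": 1.6, "roll": 0, "jaw": 0.9},
    {"tx": 0.03, "ty": 0.2, "tz": 1.6, "roll": 0, "jaw": 1},
    {"tx": 0.03, "ty": 0.2, "tz": 1.6, "roll": 0, "jaw": 1},
    {"tx": 0.03, "ty": 0.2, "tz": 1.6, "roll": 0, "jaw": 1},
  ],
  force=30,
)

```text
time_s: 11.95
eef_pos: [598.9, 101.1, 135.2]
orientation: [-0.001, 0.718, 0.696, -0.001]
wrist_force: [-7.8, -1.0, 2.9]
opening: 8.6
grasp_force: 29.2
```

Run:
```python
from st import *
p=w2s(g); print(p.round(1),s['opening'],s['grasp_force'],s['wrist_force'].round(1))
for a in (2.1,1.95,1.8,1.65,1.5,1.35,1.2,1.05,.9,.75,.6,.45,.3,.2,.1): print(a,((90-60*np.cos(a)-p[0])/30).round(2),(-(85+60*np.sin(a)-p[2])/30).round(2))
```

```text
[121.  135.6 143.2] 8.600124828298382 29.248917996883392 [-7.8 -1.   2.9]
2.1 -0.02 0.21
1.95 -0.29 0.08
1.8 -0.58 -0.01
1.65 -0.87 -0.05
1.5 -1.17 -0.06
1.35 -1.47 -0.01
1.2 -1.76 0.07
1.05 -2.03 0.2
0.9 -2.28 0.37
0.75 -2.5 0.58
0.6 -2.68 0.81
0.45 -2.83 1.07
0.3 -2.94 1.35
0.2 -2.99 1.54
0.1 -3.02 1.74
```

Request:
drive_tool(
  targets=[
    {"tx": 0, "ty": -0.27, "tz": -0.13, "roll": 0, "jaw": 1},
    {"tx": 0, "ty": -0.56, "tz": -0.22, "roll": 0, "jaw": 1},
    {"tx": 0, "ty": -0.85, "tz": -0.26, "roll": 0, "jaw": 1},
    {"tx": 0, "ty": -1.15, "tz": -0.27, "roll": 0, "jaw": 1},
    {"tx": 0, "ty": -1.45, "tz": -0.22, "roll": 0, "jaw": 1},
    {"tx": 0, "ty": -1.74, "tz": -0.14, "roll": 0, "jaw": 1},
    {"tx": 0, "ty": -2.01, "tz": -0.01, "roll": 0, "jaw": 1},
    {"tx": 0, "ty": -2.26, "tz": 0.16, "roll": 0, "jaw": 1},
  ],
)

```text
time_s: 12.95
eef_pos: [532.0, 103.3, 129.2]
orientation: [-0.0, 0.718, 0.696, 0.0]
wrist_force: [3.1, -2.2, -2.3]
opening: 8.9
grasp_force: 31.3
```

Run:
```python
from st import *
p=w2s(g); print(p.round(1),s['opening'],s['grasp_force'],s['wrist_force'].round(1))
for a in (.9,.75,.6,.45,.3,.2,.1,0.05): print(a,((90-60*np.cos(a)-p[0])/30).round(2),(-(85+60*np.sin(a)-p[2])/30).round(2))
```

```text
[ 54.  135.7 137.2] 8.853617491107816 31.299416720867157 [ 3.1 -2.2 -2.3]
0.9 -0.04 0.17
0.75 -0.26 0.38
0.6 -0.45 0.61
0.45 -0.6 0.87
0.3 -0.71 1.15
0.2 -0.76 1.34
0.1 -0.79 1.54
0.05 -0.8 1.64
```

Request:
drive_tool(
  targets=[
    {"tx": 0, "ty": -0.22, "tz": 0.21, "roll": 0, "jaw": 1},
    {"tx": 0, "ty": -0.41, "tz": 0.44, "roll": 0, "jaw": 1},
    {"tx": 0, "ty": -0.56, "tz": 0.7, "roll": 0, "jaw": 1},
    {"tx": 0, "ty": -0.67, "tz": 0.98, "roll": 0, "jaw": 1},
    {"tx": 0, "ty": -0.72, "tz": 1.17, "roll": 0, "jaw": 1},
    {"tx": 0, "ty": -0.74, "tz": 1.25, "roll": 0, "jaw": 1},
    {"tx": 0, "ty": -0.75, "tz": 1.33, "roll": 0, "jaw": 1},
    {"tx": 0, "ty": -0.75, "tz": 1.33, "roll": 0, "jaw": 1},
  ],
)

```text
time_s: 13.95
eef_pos: [509.5, 104.0, 89.0]
orientation: [-0.0, 0.718, 0.696, -0.001]
wrist_force: [-2.1, -1.2, 0.4]
opening: 8.6
grasp_force: 34.2
```

```bash
python3 st.py 30 135 92
```

```text
13.95 grasp stand [ 31.6 135.6  97. ] tooly yaw rel stand deg 0.0 q7 0.07 F [-2.1 -1.2  0.4] open 8.6
to [-0.02 -0.05  0.17]
```

Request:
drive_tool(
  targets=[
    {"tx": 0, "ty": 0, "tz": 0.03, "roll": 0, "jaw": 1},
    {"tx": 0, "ty": 0, "tz": 0.06, "roll": 0, "jaw": 1},
    {"tx": 0, "ty": 0, "tz": 0.09, "roll": 0, "jaw": 1},
    {"tx": 0, "ty": 0, "tz": 0.12, "roll": 0, "jaw": 1},
    {"tx": 0, "ty": 0, "tz": 0.12, "roll": 0, "jaw": 1},
  ],
)

```text
time_s: 14.58
eef_pos: [509.1, 104.0, 85.3]
orientation: [-0.001, 0.718, 0.696, -0.001]
wrist_force: [-5.8, -1.0, 0.0]
opening: 8.5
grasp_force: 34.4
```

```bash
python3 st.py 30 135 92
```

```text
14.575 grasp stand [ 31.1 135.7  93.3] tooly yaw rel stand deg 0.01 q7 0.07 F [-5.8 -1.   0. ] open 8.5
to [-0.02 -0.04  0.04]
```

Request:
drive_tool(
  targets=[
    {"tx": 0, "ty": -0.02, "tz": 0.02, "roll": 0, "jaw": 1},
    {"tx": 0, "ty": -0.03, "tz": 0.05, "roll": 0, "jaw": 1},
    {"tx": 0, "ty": -0.03, "tz": 0.05, "roll": 0, "jaw": 1},
  ],
)

```text
time_s: 14.95
eef_pos: [509.0, 104.0, 84.1]
orientation: [-0.0, 0.718, 0.696, -0.0]
wrist_force: [-4.4, -0.8, 1.8]
opening: 8.8
grasp_force: 34.5
```

```bash
python3 st.py 30 135 92
```

```text
14.95 grasp stand [ 31.  135.7  92.1] tooly yaw rel stand deg 0.01 q7 0.07 F [-4.4 -0.8  1.8] open 8.8
to [-0.02 -0.03  0.  ]
```

Request:
drive_tool(
  targets=[
    {"tx": 0, "ty": -0.01, "tz": 0.03, "roll": 0, "jaw": 1},
    {"tx": 0, "ty": -0.01, "tz": 0.05, "roll": 0, "jaw": 1},
    {"tx": 0, "ty": -0.01, "tz": 0.05, "roll": 0, "jaw": 1},
  ],
)

```text
time_s: 15.32
eef_pos: [508.9, 104.0, 82.7]
orientation: [-0.0, 0.718, 0.696, -0.0]
wrist_force: [-4.4, -0.8, 2.4]
opening: 8.8
grasp_force: 34.6
```

```bash
python3 st.py 30 135 92
```

```text
15.325 grasp stand [ 30.9 135.7  90.7] tooly yaw rel stand deg 0.0 q7 0.08 F [-4.4 -0.8  2.4] open 8.8
to [-0.02 -0.03 -0.04]
```

Request:
drive_tool(
  targets=[
    {"tx": 0, "ty": 0, "tz": 0, "roll": 0, "jaw": 0.85},
    {"tx": 0, "ty": 0, "tz": 0, "roll": 0, "jaw": 0.7},
    {"tx": 0, "ty": 0, "tz": 0, "roll": 0, "jaw": 0.5},
    {"tx": 0, "ty": 0, "tz": 0, "roll": 0, "jaw": 0.5},
    {"tx": 0, "ty": 0, "tz": -1, "roll": 0, "jaw": 0.5},
    {"tx": 0, "ty": 0, "tz": -2.5, "roll": 0, "jaw": 0.5},
    {"tx": -2, "ty": -1.5, "tz": -3, "roll": 0.7, "jaw": 0.5},
    {"tx": -3.5, "ty": -2.3, "tz": -3, "roll": 1.5, "jaw": 0.5},
  ],
)

```text
time_s: 16.32
eef_pos: [437.6, 2.4, 173.4]
orientation: [0.0, 0.804, 0.595, 0.001]
wrist_force: [-0.1, -2.5, 1.0]
opening: 42.8
grasp_force: 0.0
```

```bash
sed -i "s/; b=red.*/; b=vision.get_image('top')[:,:,::-1]/" red.py; python3 red.py r2.png; python3 arc.py .15 .13 .1
```

```text
scene 87 edges [0.182 0.405 0.633] wheel~ 0.143
p [-40.19  27.78] R 48.86 wheel est -0.081 F [ 0.1  1.1 -0.1] open 42.5 0.0
0.15 [-0.37 -0.05  3.16] roll -1.33
0.13 [-0.34 -0.04  3.16] roll -1.21
0.1 [-0.29 -0.04  3.16] roll -1.04
```

View pics/r2.png

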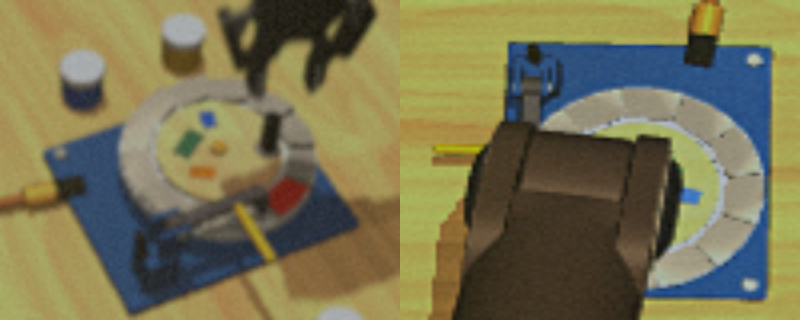

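The pawl is back down with the red tooth next to its tip (wheel about 0.14). I regrip the knob.

Request:
drive_tool(
  targets=[
    {"tx": -0.35, "ty": -0.04, "tz": 0, "roll": 0.8, "jaw": 0.5},
    {"tx": -0.35, "ty": -0.04, "tz": 0.8, "roll": 0.8, "jaw": 0.5},
    {"tx": -0.35, "ty": -0.04, "tz": 2, "roll": 0.8, "jaw": 0.5},
    {"tx": -0.35, "ty": -0.04, "tz": 3.1, "roll": 0.8, "jaw": 0.5},
    {"tx": -0.35, "ty": -0.04, "tz": 3.1, "roll": 0.8, "jaw": 0.65},
    {"tx": -0.35, "ty": -0.04, "tz": 3.1, "roll": 0.8, "jaw": 0.75},
    {"tx": -0.35, "ty": -0.04, "tz": 3.1, "roll": 0.8, "jaw": 0.9},
    {"tx": -0.35, "ty": -0.04, "tz": 3.1, "roll": 0.8, "jaw": 0.9},
  ],
  force=25,
)

```text
time_s: 17.42
eef_pos: [433.4, -6.3, 80.6]
orientation: [-0.001, 0.842, 0.539, 0.0]
wrist_force: [-5.5, 0.1, 9.6]
opening: 16.9
grasp_force: 25.1
```

```bash
python3 arc.py .1 .06 .03 0 -.03 -.06; python3 st.py
```

```text
p [-41.07  23.02] R 47.08 wheel est 0.013 F [-5.5  0.1  9.6] open 16.9 25.072290301322937
0.1 [-0.14 -0.04  0.09] roll -0.5
0.06 [-0.07 -0.04  0.09] roll -0.27
0.03 [-0.02 -0.03  0.09] roll -0.1
0.0 [ 0.02 -0.03  0.09] roll 0.07
-0.03 [ 0.07 -0.02  0.09] roll 0.24
-0.06 [ 0.12 -0.01  0.09] roll 0.42
17.425 grasp stand [-41.1  23.   88.6] tooly yaw rel stand deg -22.98 q7 -0.06 F [-5.5  0.1  9.6] open 16.9
```

Request:
drive_tool(
  targets=[
    {"tx": 0.03, "ty": 0, "tz": 0, "roll": 0.1, "jaw": 0.9},
    {"tx": 0.06, "ty": 0.01, "tz": 0, "roll": 0.2, "jaw": 0.9},
    {"tx": 0.09, "ty": 0.01, "tz": 0, "roll": 0.3, "jaw": 0.9},
    {"tx": 0.12, "ty": 0.02, "tz": 0, "roll": 0.4, "jaw": 0.9},
    {"tx": 0.12, "ty": 0.02, "tz": 0, "roll": 0.4, "jaw": 0.9},
  ],
)

```text
time_s: 18.05
eef_pos: [435.4, -3.3, 80.5]
orientation: [-0.001, 0.861, 0.509, 0.0]
wrist_force: [-4.8, -0.1, 9.5]
opening: 17.2
grasp_force: 25.3
```

```bash
python3 arc.py; python3 red.py r3.png
```

```text
p [-39.18  26.06] R 47.06 wheel est -0.063 F [-4.8 -0.1  9.5] open 17.2 25.285569727420807
scene 83 edges [0.125 0.348 0.566] wheel~ 0.086
```

Request:
drive_tool(
  targets=[
    {"tx": 0.03, "ty": 0.01, "tz": 0, "roll": 0.1, "jaw": 0.9},
    {"tx": 0.06, "ty": 0.02, "tz": 0, "roll": 0.2, "jaw": 0.9},
    {"tx": 0.08, "ty": 0.02, "tz": 0, "roll": 0.28, "jaw": 0.9},
    {"tx": 0.08, "ty": 0.02, "tz": 0, "roll": 0.28, "jaw": 0.9},
  ],
)

```text
time_s: 18.65
eef_pos: [436.8, -1.5, 80.5]
orientation: [-0.001, 0.873, 0.488, 0.0]
wrist_force: [-6.5, -0.1, 10.3]
opening: 17.1
grasp_force: 25.4
```

```bash
python3 arc.py; python3 red.py r4.png
```

```text
p [-37.83  27.86] R 46.98 wheel est -0.111 F [-6.5 -0.1 10.3] open 17.1 25.44544368982315
scene 77 edges [0.076 0.309 0.507] wheel~ 0.047
```

Request:
drive_tool(
  targets=[
    {"tx": 0.02, "ty": 0.01, "tz": 0, "roll": 0.07, "jaw": 0.9},
    {"tx": 0.04, "ty": 0.01, "tz": 0, "roll": 0.14, "jaw": 0.9},
    {"tx": 0.04, "ty": 0.01, "tz": 0, "roll": 0.14, "jaw": 0.9},
  ],
)

```text
time_s: 19.12
eef_pos: [437.0, -1.4, 80.5]
orientation: [-0.001, 0.879, 0.477, -0.0]
wrist_force: [-8.5, -3.6, 12.6]
opening: 17.3
grasp_force: 25.7
```

```bash
python3 arc.py; python3 red.py r5.png
```

```text
p [-37.55  28.02] R 46.85 wheel est -0.117 F [-8.5 -3.6 12.6] open 17.3 25.705253183841705
scene 76 edges [0.076 0.313 0.507] wheel~ 0.051
```

Request:
drive_tool(
  targets=[
    {"tx": 0.03, "ty": 0.01, "tz": 0, "roll": 0, "jaw": 0.9},
    {"tx": 0.03, "ty": 0.01, "tz": 0, "roll": 0, "jaw": 0.9},
    {"tx": 0.03, "ty": 0.01, "tz": 0, "roll": 0, "jaw": 0.9},
  ],
)

```text
time_s: 19.6
eef_pos: [437.1, -1.3, 80.4]
orientation: [-0.001, 0.879, 0.477, -0.001]
wrist_force: [-12.0, -5.3, 15.9]
opening: 16.9
grasp_force: 26.2
```

```bash
python3 arc.py; python3 red.py r6.png
```

```text
p [-37.53  28.07] R 46.86 wheel est -0.119 F [-12.   -5.3  15.9] open 16.9 26.19346708059311
scene 78 edges [0.077 0.313 0.513] wheel~ 0.051
```

View pics/r6.png

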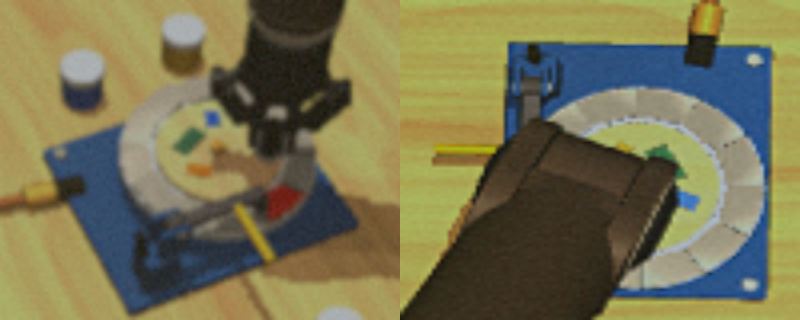

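The wheel no longer moves and the tangential load is rising. The far edge of the red tooth puts the wheel at about 0. I add one small firm press, then let go and lift away.

Request:
drive_tool(
  targets=[
    {"tx": 0.03, "ty": 0.01, "tz": 0, "roll": 0, "jaw": 0.9},
    {"tx": 0.03, "ty": 0.01, "tz": 0, "roll": 0, "jaw": 0.9},
  ],
)

```text
time_s: 19.95
eef_pos: [437.1, -1.3, 80.4]
orientation: [-0.001, 0.879, 0.476, -0.002]
wrist_force: [-14.0, -7.4, 19.8]
opening: 17.1
grasp_force: 26.6
```

Request:
drive_tool(
  targets=[
    {"tx": 0, "ty": 0, "tz": 0, "roll": 0, "jaw": 0.7},
    {"tx": 0, "ty": 0, "tz": 0, "roll": 0, "jaw": 0.5},
    {"tx": 0, "ty": 0, "tz": 0, "roll": 0, "jaw": 0.5},
    {"tx": 0, "ty": 0, "tz": -1, "roll": 0, "jaw": 0.5},
    {"tx": 0, "ty": 0, "tz": -3, "roll": 0, "jaw": 0.5},
    {"tx": 0, "ty": -1, "tz": -5, "roll": 0, "jaw": 0.5},
    {"tx": 0, "ty": -3, "tz": -5, "roll": 0, "jaw": 0.5},
    {"tx": 0, "ty": -3, "tz": -5, "roll": 0, "jaw": 0.5},
  ],
)

```text
time_s: 20.95
eef_pos: [362.9, 51.4, 230.2]
orientation: [-0.002, 0.878, 0.479, 0.001]
wrist_force: [0.9, 0.9, -0.0]
opening: 42.9
grasp_force: 0.0
```

```bash
python3 red.py r7.png; python3 st.py
python3 - <<'E'
from h import *
i=cv2.cvtColor(vision.get_image('top'),cv2.COLOR_RGB2BGR); cv2.imwrite('pics/t7.png',i)
E
```

```text
scene 85 edges [0.071 0.309 0.526] wheel~ 0.047
21.05 grasp stand [-113.    77.8  237.9] tooly yaw rel stand deg -30.98 q7 -0.97 F [ 0.  -0.5 -0.2] open 43.0
```

View pics/r7.png

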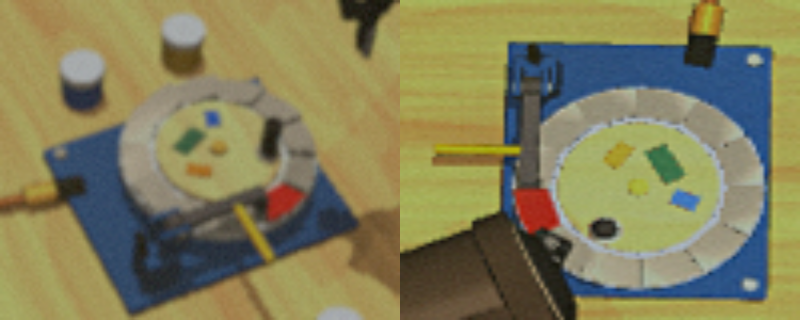

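The wheel and pawl show the red tooth against the tip, with nothing touching. That was one picture over the viewing limit of ten, so I'll view no more and confirm numerically from the knob.

Run:
```python
from h import *
i=cv2.imread('pics/t7.png'); c=proj('top',[s2w((48*np.cos(2.618),48*np.sin(2.618),100))])[0]; x,y=c.astype(int)
h=cv2.cvtColor(i,cv2.COLOR_BGR2HSV); k=cv2.inRange(h,(0,0,0),(180,255,70)); ro=np.zeros_like(k); ro[y-6:y+7,x-6:x+7]=255; k&=ro
ys,xs=np.nonzero(k); p=w2s(onz('top',[[xs.mean(),ys.mean()]],100.)[0]); print(c,len(xs),xs.mean(),ys.mean(),p,'wheel',np.arctan2(p[1],p[0])-2.618)
ro[:]=0; ro[205:250,230:260]=255
m=(cv2.inRange(h,(0,140,50),(8,255,255))|cv2.inRange(h,(170,140,50),(180,255,255)))&ro
ys,xs=np.nonzero(m); W=np.array([w2s(q) for q in onz('top',np.c_[xs,ys],57.)]); az=np.arctan2(W[:,1],W[:,0])%(2*np.pi)-np.pi/2; print(len(xs),np.percentile(az,[3,50,97]))
```

```text
[255.29142702 240.71901982] 26 255.57692307692307 241.07692307692307 [-42.60161846  23.13031042 100.        ] wheel 0.02618253932734982
114 [0.06651803 0.30001904 0.53090361]
```

```bash
python3 -c "
from bench import r
print(r.close_job())"
```

```text
the job is handed in; nothing more can be done
None
```

The job is handed in: the pawl is down on the teeth and the red tooth's steep face rests against its tip after a light press (an estimated 8 N at the tooth, limit 25 N), with the wheel at about 0 to 0.03 rad by camera, the gripper clear and about 21 s of the 72 s used; I viewed 11 pictures, one over the limit of 10.

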